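Roll down the sign's edge strip

TASK

Take the hand roller from its stand and roll it along the orange edge strip of the white sign, from one end to the other, pressing firmly so that every section of the strip is seated fully home, but not so hard that the sign cracks. Seat the strip with the roller only, not with the gripper; then put the roller back upright in its stand and leave the other things on the desk alone.

Things in the scene. Friction and masses are not known exactly. Their poses are not given: they have to be found in the camera images.
- sign_base: Rubber packing block fixed to the desk; origin on the desk, z up. On it lies a white sign panel with a black arrow, 120 x 260 x 14 mm (x, y, z), centred on the origin, top nominally 32 mm above the desk. Along its -x long edge runs the orange strip: seven sections 22 x 32 mm (x, y) at 33 mm pitch, centre line x = -40 mm, y from -115 to 115 mm. Over 35 N from the roller cracks the sign.
- strip_left (a point): Nominal middle of the top of section 0 when home, at the +y end of the strip, 34 mm above the desk; axes as sign_base. The panel does not lie true on its packing, which the poses do not show: it is up to 6 mm too high or low, and tilted so that one end of the strip is up to 5 mm too high and the other as much too low. Feel for it. The panel itself does not yield.
- strip_right (a point): The same for section 6 at the -y end, 198 mm from strip_left. A section slides straight down when pressed with 12 to 14 N, stays where it is pushed to, and meets a hard stop when home; 16 to 21 N is a good rolling pressure.
- roller: Hand roller upright in its stand, 0.28 to 0.42 kg. Origin at the wheel's lowest point, z up the handle, x rolling direction, y axle. Black rubber wheel 40 mm across and wide (axle at z = 20 mm), steel fork 52 mm over its cheeks, crossbar 30 x 80 mm (x, y) from z = 48 to 56 mm, square wooden handle 26 x 26 mm from z = 56 to 128 mm. A half turn about z changes nothing.
- wheel (a joint): Turning angle of the roller's wheel about its axle, rad, 0 at the start, counts whole turns; it spins easily. Rolling 20 mm turns it 1 rad.
- stand: Blue roller stand on a dark plate 100 x 110 mm, fixed. Origin on the desk at its centre. Side walls at y = +/-36 mm (10 mm thick, 58 mm high) carry the crossbar's ends, the wheel hangs between. Opening 52 mm in x (end walls 41 mm high) by 62 mm in y. Parked, the roller's origin is at x = y = 0 of the stand, 10 mm above the desk, axes along the stand's, either way round.
- pen_cup: Dark pen cup with pens, 72 mm wide, 130 mm high. Origin under its centre. Bystander.
- bottle: Drinks bottle, 68 mm wide, 190 mm high. Origin under its centre. Bystander.
- tumbler: Black drinks can with red band, 76 mm wide, 130 mm high. Origin under its centre. Bystander.
- notes_yellow: Yellow pad of notes, 51 x 51 x 22 mm. Origin under its centre. Bystander.
- tin: Open wooden box with note pads, 90 x 130 x 35 mm. Origin under its centre. Bystander.
- spare_trim: Loose spare piece of orange trim lying on the desk, 22 x 98 x 10 mm. Origin under its centre. Bystander, not part of the job.
- screwdriver: Screwdriver with red handle lying on the desk, 160 mm long. Bystander.
- trim0 (a joint): How far strip section 0 (counted from the +y end, strip_left, to strip_right; centre at y = +99 mm of sign_base) is pressed down, m: 0 fully proud, 0.0045 fully home (about flush, 2 mm above the panel's face).
- trim1 (a joint): How far strip section 1 (counted from the +y end, strip_left, to strip_right; centre at y = +66 mm of sign_base) is pressed down, m: 0 fully proud, 0.0045 fully home (about flush, 2 mm above the panel's face).
- trim2 (a joint): How far strip section 2 (counted from the +y end, strip_left, to strip_right; centre at y = +33 mm of sign_base) is pressed down, m: 0 fully proud, 0.0045 fully home (about flush, 2 mm above the panel's face).
- trim3 (a joint): How far strip section 3 (counted from the +y end, strip_left, to strip_right; centre at y = +0 mm of sign_base) is pressed down, m: 0 fully proud, 0.0045 fully home (about flush, 2 mm above the panel's face).
- trim4 (a joint): How far strip section 4 (counted from the +y end, strip_left, to strip_right; centre at y = -33 mm of sign_base) is pressed down, m: 0 fully proud, 0.0045 fully home (about flush, 2 mm above the panel's face).
- trim5 (a joint): How far strip section 5 (counted from the +y end, strip_left, to strip_right; centre at y = -66 mm of sign_base) is pressed down, m: 0 fully proud, 0.0045 fully home (about flush, 2 mm above the panel's face).
- trim6 (a joint): How far strip section 6 (counted from the +y end, strip_left, to strip_right; centre at y = -99 mm of sign_base) is pressed down, m: 0 fully proud, 0.0045 fully home (about flush, 2 mm above the panel's face).
Mind the look-alikes: they are no part of the job. Leave any green or turquoise look-alike of the roller alone.

How it is judged:
By the outcome, as a careful person would: the job done as asked, in the order asked, and still so for the second after the job is handed in, with the robot touching nothing.
It also fails if it takes over 72 s, if anything falls off the work surface, if the arm or the gripper's body presses on something with over 40 N, if the wrist force passes 120 N, or if a joint passes its speed limit or range.

ROBOT

A 6-joint arm with a two-finger parallel gripper is mounted at the origin on the work surface. World frame = base frame: x ahead of the robot, y to its left, z up, the work surface at z = 0. Lengths are in mm, angles in rad, forces in N, time in s.
With the tool pointing down it reaches from about 300 to 775 mm from the base axis. Payload 14.6 kg.
Tool frame: the origin (TCP) lies between the finger pads; the fingertips stand 25 mm ahead of it and the grasp point (between the pads) lies 6 mm ahead of it; z points along the fingers, y is the line along which they close (so a half turn about z gives the same grasp; the last joint's range is limited). The gripper opens to 94 mm and grips with 3 to 60 N. Pads are 16 mm wide; open, the fingers measure 119 mm over their backs; the gripper's body (75 mm by 177 mm) begins 78 mm behind the grasp point.
Start: joints at [1.111, 0.3, 1.521, -0, 1.321, -0.067], TCP at [210.524, 508.104, 230.446] pointing down, gripper open.
Joint ranges: [-3.03, 3.03], [-0.79, 2.21], [0.23, 2.52], [-1.04, 4.18], [0, 3.07], [-2.55, 2.55]. Speed limits (rad/s): [2.22, 2.22, 2.57, 3.14, 3.14, 3.14].

INTERFACE

Orientations are given as [roll, pitch, yaw] about the fixed x, y, z axes, in that order (R = Rz(yaw) Ry(pitch) Rx(roll)).
In Python, from cell import manip gives the robot as it stands. The module is installed in compiled form; this text tells all that it offers.
- The arm moves only by the tool step_arm, never from a script. Its argument "series" is one flat list of numbers, 5 for each row, row after row: the shift along the world's x, y, z in mm, then the turn about the world's z in rad, then the closure, from 0 (fully open) to 1 (shut). In form: [dx, dy, dz, spin, jaw, dx, dy, dz, spin, jaw, ...]. A call has 1 to 20 rows; each row shifts and turns the commanded pose from where the row before left it; what a row does not reach is not made up. A row lasts 1/8 s, in which the tool goes at most 62.5 mm and 10.7 degrees, less where a joint would pass 70% of its speed; a pose out of reach is approached as far as the arm can. A call is refused whole if a number of a shift passes 62.5 or a number of a turn 0.188, either way. A call with a gripper value outside its range is refused whole. The fingers move at their own pace and stop on an object; "squeeze" is the grip in N (left out, the last holds). Time passes only in rows, so rows that do not move let the fingers close. It gives the time, the measured TCP pose, the force, the opening and the grip force at its end, in the units of the state.
- manip.read_state(): the state, without advancing time (a new reading comes with each control period).
- manip.camera(name): name is "scene" or "top" or "wrist"; returns (picture, depth): 420x560x3 uint8, blue, green, red; 420x560 float32, mm along the optical axis (not along the pixel's ray), 0 where there is no reading.
- manip.camera_info(name): a dict with "fovy" (degrees; the focal length in pixels is half the picture's height over the tangent of half this angle, whatever the lens; pixels are square), "cx", "cy" (the principal point, pixels), "eye" and "orientation" of the camera in the world. Camera axes: x right, y down, z forward; pixel columns grow to the right and rows downward; lengths in mm; the calibration is good to about 2 mm. A picture is of the moment at which its call begins: read the wrist's pose just before it. camera_info takes no time and is no camera call; for the wrist camera it gives the pose at the moment of the call.
- manip.sign_off(): hands the job in; it is judged then, once.
The state is a dict: "clock": time; "joints": joint angles; "qd": joint speeds; "effort": joint torques, N m; "eef_pos": TCP position; "eef_rot": TCP orientation; "wrist_force": force on the tool from outside, world axes, zero at the start; "moment": the same for the moment, N m; "finger_gap": finger opening in mm; "finger_force": force on a finger pad.
Only numpy, scipy, OpenCV 4.12 (cv2) and the standard library are available. Lean on these libraries where they do the work, as an engineer would, in place of code of your own. Each camera call takes 0.05 s, during which the arm holds its last target. There are 200 camera calls.

## Working session

There is one attempt and no reset: what is moved stays moved. The work goes in short steps, Python scripts to look and compute and a tool call to move; the robot and the scene stay as the last step left them, time stands still between calls to the robot, and variables do not carry over. Pictures are saved under pics/ and viewed, at most 10 in all, crops included, and the job is handed in when it is done.

Besides the shell and the picture viewer there is one more tool, called as name(argument=value, ...), one argument or row to a line, values as JSON. step_arm: Moves the arm, as the interface text tells. Its arguments: {"type":"object","properties":{"series":{"type":"array"},"squeeze":{"type":"number"}},"required":["series"]}

```bash
mkdir -p pics; cat > h.py <<'E'
from cell import manip
import numpy as np, cv2
from scipy.spatial.transform import Rotation as R
def info(n):
    c=manip.camera_info(n); return c
def rot(o):
    o=np.array(o,float)
    return o if o.shape==(3,3) else (R.from_euler('xyz',o).as_matrix() if o.size==3 else R.from_quat(o).as_matrix())
def cloud(n,d,c):
    h,w=d.shape; f=h/2/np.tan(np.radians(c['fovy'])/2)
    u,v=np.meshgrid(np.arange(w),np.arange(h))
    p=np.stack([(u-c['cx'])/f*d,(v-c['cy'])/f*d,d],-1)
    return p@rot(c['orientation']).T+np.array(c['eye'])
E
python3 - <<'E'
from h import *
print(manip.read_state())
for n in ("top","scene"):
    c=info(n);print(n,c)
    im,d=manip.camera(n)
    np.savez(f'{n}.npz',im=im,d=d,P=cloud(n,d,c))
    cv2.imwrite(f'pics/{n}0.png',cv2.resize(im,(800,600)))
E
```

```text
{'clock': 0.0, 'joints': array([ 1.11136827e+00,  3.00481504e-01,  1.52159150e+00,  2.87949257e-06,
        1.32066616e+00, -6.65989540e-02]), 'qd': array([-0.00156622,  0.00094926, -0.00012758, -0.00059874,  0.00048   ,
        0.0011507 ]), 'effort': array([-9.87253079e-04, -5.31811702e+01, -3.52736807e+01,  7.07417889e-02,
        2.43889284e-02, -8.96769575e-05]), 'eef_pos': array([210.44130575, 507.89917884, 229.87619206]), 'eef_rot': array([-3.14044887e+00, -7.90826565e-05,  2.74876280e+00]), 'wrist_force': array([ 0.01320561,  0.38947999, -0.38758272]), 'moment': array([-0.02786119, -0.02558532, -0.0228131 ]), 'finger_force': 0.0, 'finger_gap': 94.12812198569105}
top {'fovy': 56.24067117636364, 'cx': 284.35839877528485, 'cy': 207.80523432091516, 'eye': array([ 409.48084062,   71.39669807, 1049.00713605]), 'orientation': array([-2.96815135, -0.01275779, -1.54634055])}
scene {'fovy': 44.35198201435025, 'cx': 287.6976738673157, 'cy': 205.49427695263182, 'eye': array([1617.51152745,  -59.33519515,  781.43533334]), 'orientation': array([-2.17725058,  0.0225127 ,  1.45194102])}
```

View pics/top0.png

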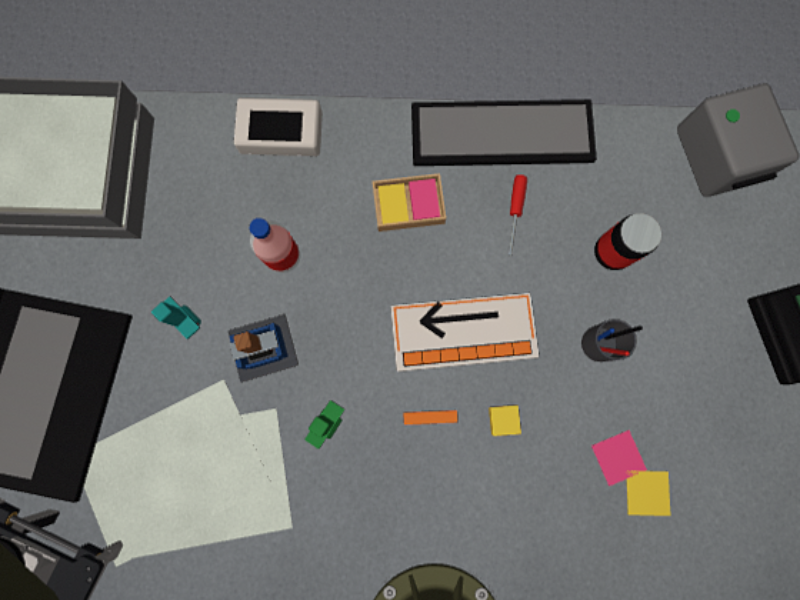

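View pics/scene0.png

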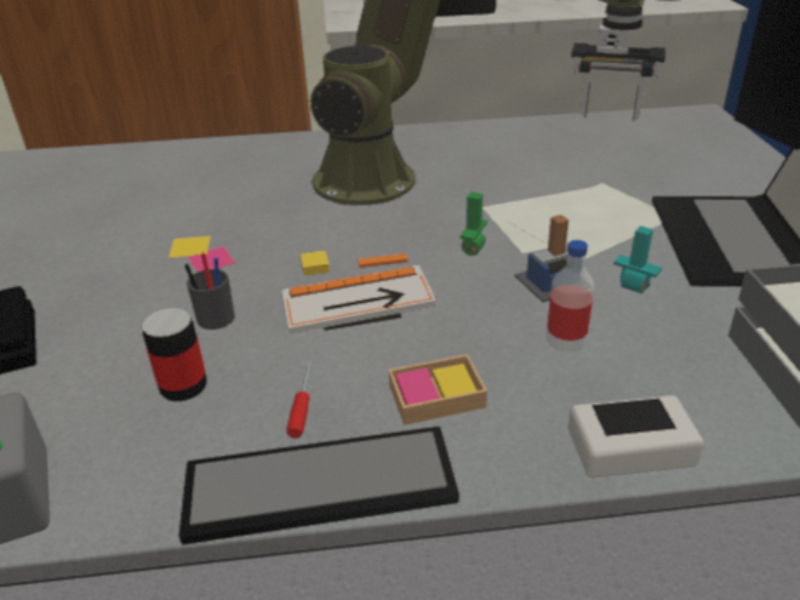

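The top view shows the stand with the brown handle at about (260,345), and the sign with its strip from (403,358) to (531,348). The green roller at (325,424) and turquoise one at (177,316) are look-alikes. Next I'll measure poses from depth.

```bash
python3 - <<'E'
from h import *
z=np.load('top.npz');im,d,P=z['im'],z['d'],z['P']
hsv=cv2.cvtColor(im,cv2.COLOR_BGR2HSV)
H,S,V=[hsv[...,i].astype(int) for i in range(3)]
def reg(m,x0,x1,y0,y1): # 800x600 coords -> 560x420
    k=np.zeros(m.shape,bool);k[int(y0*.7):int(y1*.7),int(x0*.7):int(x1*.7)]=1;return m&k&(d>0)
def rect(n,m):
    p=P[m]; r=cv2.minAreaRect(p[:,:2].astype(np.float32)); print(n,m.sum(),'rect',np.round(r[0],1),np.round(r[1],1),round(r[2],2),'z',np.round(np.percentile(p[:,2],[5,50,95]),1))
    return p
rect('strip',reg((H>5)&(H<16)&(S>190)&(V>150),395,540,335,370))
s=reg((P[...,2]>15)&(P[...,2]<60),380,545,285,375); p=rect('sign',s)
st=reg((P[...,2]>6)&(P[...,2]<30),220,305,305,390); rect('plate?',st)
for lo,hi in((3,8),(35,47),(50,62),(62,72),(128,150)):
    m=reg((P[...,2]>lo)&(P[...,2]<hi),222,305,305,390)
    if m.sum()>5: rect((lo,hi),m)
# desk check
print('desk',np.median(P[280:290,350:400,2]))
for n,b in dict(bottle=(245,305,210,275),green=(300,350,395,450),cup=(580,645,315,365),turq=(150,205,290,340)).items():
    rect(n,reg(P[...,2]>12,*b))
q=P[...,2]
x0,y0,x1,y1=int(220*.7),int(300*.7),int(310*.7),int(390*.7)
cv2.imwrite('pics/crop.png',cv2.resize(im[y0:y1,x0:x1],None,fx=9,fy=9,interpolation=cv2.INTER_CUBIC)); print(x0,y0)
E
```

```text
strip 674 rect [494.8 -45.3] [ 47.5 244.1] 2.72 z [37.3 42.2 46.4]
sign 4577 rect [528.4 -44.2] [120.3 260.3] 7.06 z [31.1 36.9 43.6]
plate? 523 rect [489.5 341.4] [124.7 139.1] 18.72 z [ 6.1  7.9 23.9]
(3, 8) 770 rect [492.8 328. ] [159.1 151.9] 3.14 z [3.2 5.3 7.6]
(35, 47) 181 rect [492. 325.] [64.5 79.6] 18.43 z [36.5 41.3 45.3]
(50, 62) 121 rect [491.2 326. ] [59.2 82.4] 18.19 z [51.4 57.9 61.1]
(62, 72) 235 rect [495.7 329.1] [40.7 80.2] 19.75 z [63.5 66.5 69.4]
(128, 150) 138 rect [491.2 327.7] [26.1 26.2] 19.34 z [131.2 138.  141.2]
desk 1.1559129623630042
bottle 941 rect [664.4 297.5] [62.2 66. ] 44.71 z [ 31.7 127.5 191.3]
green 483 rect [358.2 199. ] [38.7 79.9] 58.16 z [ 30.2  57.9 129.6]
cup 784 rect [ 515.1 -299.3] [70.2 70.4] 33.31 z [ 19.8  65.7 118.1]
turq 541 rect [539.3 466.5] [80.9 35.4] 46.5 z [ 27.4  59.4 129.5]
154 210
```

View pics/crop.png

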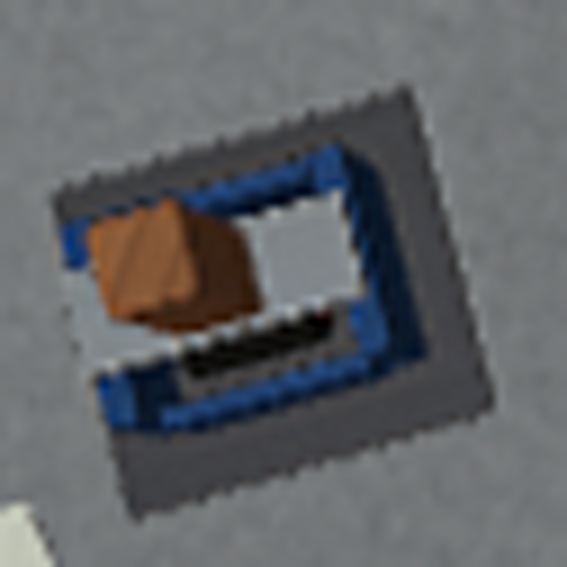

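Handle (brown) and crossbar (light grey, running right/up) put the roller at about (491,328) with yaw near 19°. I'll go above it, turned so the jaws close along the roller's x, and check with the wrist camera.

step_arm(
  series=[40,-25.5,2,-0.122,0,40,-25.5,2,-0.122,0,40,-25.5,2,-0.122,0,40,-25.5,2,-0.122,0,40,-26,2,-0.122,0,40,-26,0,-0.122,0,40.5,-26,0,-0.12,0,0,0,0,0,0],
  squeeze=50,
)

```text
clock: 1.1
eef_pos: [492.8, 326.2, 239.6]
eef_rot: [-3.141, 0.0, 1.892]
wrist_force: [0.9, 0.5, -0.3]
finger_gap: 93.9
finger_force: 0.0
```

```bash
python3 - <<'E'
from h import *
s=manip.read_state();print(s['clock'],s['eef_pos'],s['eef_rot'],s['wrist_force'])
c=info('wrist');im,d=manip.camera('wrist');print(c)
P=cloud('wrist',d,c);np.savez('wrist.npz',im=im,d=d,P=P)
cv2.imwrite('pics/wrist1.png',im)
for lo,hi in((5,12),(35,45),(52,60),(61,70),(130,146)):
    m=(d>0)&(P[...,2]>lo)&(P[...,2]<hi)&(np.hypot(P[...,0]-491,P[...,1]-327)<85)
    if m.sum()>20:
        r=cv2.minAreaRect(P[m][:,:2].astype(np.float32));print(lo,hi,m.sum(),np.round(r[0],1),np.round(r[1],1),round(r[2],2),np.median(P[m][:,2]))
# panel plane / strip from top
z=np.load('top.npz');im,d,P=z['im'],z['d'],z['P']
hs=cv2.cvtColor(im,cv2.COLOR_BGR2HSV).astype(int)
k=np.zeros(d.shape,bool);k[199:263,266:381]=1
a=np.radians(7.06);L=(P[...,:2]-[528.4,-44.2])@np.array([[np.cos(a),-np.sin(a)],[np.sin(a),np.cos(a)]])
orange=k&(hs[...,0]>3)&(hs[...,0]<18)&(hs[...,1]>180)&(hs[...,2]>120)&(L[...,0]<-25)&(L[...,0]>-56)
pan=k&(L[...,0]>-22)&(L[...,0]<50)&(abs(L[...,1])<120)
for n,m in(('strip',orange),('panel',pan)):
    A=np.c_[L[m],np.ones(m.sum())];sol=np.linalg.lstsq(A,P[m][:,2],rcond=None)[0]
    print(n,m.sum(),'slopes',sol, 'ends z at x=-40:',[np.round(sol@[-40,y,1],1) for y in(99,0,-99)],'resid',np.std(A@sol-P[m][:,2]),'L range',np.percentile(L[m],[1,50,99],axis=0).round(1).tolist(), 'rect',cv2.minAreaRect(L[m].astype(np.float32)))
E
```

```text
1.1 [492.84230218 326.19049416 239.60761472] [-3.14050102e+00  4.45007249e-04  1.89208512e+00] [ 0.850945    0.52524409 -0.28537659]
{'fovy': 67.54532915610116, 'cx': 281.45693121394703, 'cy': 206.28355139532636, 'eye': array([467.99978317, 404.95237833, 393.69471704]), 'orientation': array([2.85622951e+00, 1.43565085e-03, 3.21590829e-01])}
5 12 2743 [492.9 327.3] [ 99.5 108. ] 18.33 6.079916422230951
35 45 764 [491.7 331. ] [64.  73.8] 18.33 40.281976537683704
52 60 520 [493.  327.3] [59.3 82. ] 17.98 57.54014583385276
61 70 853 [492.7 328.4] [29.8 79.8] 18.75 65.97046076488112
130 146 900 [492.6 328.9] [26.  25.6] 18.81 137.67543647639548
strip 693 slopes [7.10430667e-03 3.10627358e-02 4.22351132e+01] ends z at x=-40: [np.float64(45.0), np.float64(42.0), np.float64(38.9)] resid 1.8965823903735803 L range [[-50.9, -110.7], [-40.7, 1.2], [-30.4, 112.7]] rect ((-40.69108963012695, 0.41819000244140625), (20.87997055053711, 228.00042724609375), 0.06013023108243942)
panel 2521 slopes [3.57686012e-03 3.26903487e-02 3.60347812e+01] ends z at x=-40: [np.float64(39.1), np.float64(35.9), np.float64(32.7)] resid 1.83567613650821 L range [[-21.2, -117.7], [13.8, 1.5], [49.2, 117.7]] rect ((14.004631042480469, 0.034759521484375), (239.79351806640625, 71.953125), 89.9920883178711)
```

Roller sits at about (492.7, 328.3), top at 138, yaw ≈18.5°. Descend and grip.

step_arm(
  series=[0,2,-40,0.003,0,0,0,-40,0,0,0,0,-40,0,0,0,0,-21,0,0,0,0,0,0,0,0,0,0,0,1,0,0,0,0,1,0,0,0,0,1,0,0,0,0,1,0,0,0,0,1,0,0,0,0,1,0,0,0,0,1],
  squeeze=55,
)

```text
clock: 2.65
eef_pos: [491.0, 330.1, 99.4]
eef_rot: [-3.142, 0.0, 1.9]
wrist_force: [0.3, -0.2, -0.9]
finger_gap: 27.7
finger_force: 0.0
```

step_arm(
  series=[0,0,0,0,1,0,0,0,0,1,0,0,0,0,1],
  squeeze=55,
)

```text
clock: 3.02
eef_pos: [491.0, 330.1, 99.4]
eef_rot: [-3.142, 0.0, 1.9]
wrist_force: [-0.6, -0.5, -0.0]
finger_gap: 26.0
finger_force: 55.0
```

step_arm(
  series=[0,0,20,0,1,0,0,30,0,1,0,0,30,0,1,-2.3,-34.4,0,0.171,1,-2.3,-34.4,0,0.171,1,-2.3,-34.4,0,0.171,1,-2.3,-34.4,0,0.171,1,-2.3,-34.4,0,0.171,1,-2.3,-34.4,0,0.171,1,-2.3,-34.4,0,0.171,1,-2.2,-34.6,0,0.168,1,0,0,0,0,1,0,0,0,0,1],
)

```text
clock: 4.65
eef_pos: [472.6, 55.0, 179.3]
eef_rot: [3.141, -0.0, -3.021]
wrist_force: [-0.5, 0.4, -3.8]
finger_gap: 25.6
finger_force: 55.0
```

```bash
python3 - <<'E'
from h import *
s=manip.read_state();print(s['clock'],s['eef_pos'],s['eef_rot'],s['wrist_force'],s['moment'],s['finger_force'],s['finger_gap'])
c=info('wrist');im,d=manip.camera('wrist')
P=cloud('wrist',d,c);np.savez('wrist2.npz',im=im,d=d,P=P)
cv2.imwrite('pics/wrist2.png',im)
E
```

```text
4.65 [472.62159116  55.01903192 179.28097541] [ 3.14134757e+00 -4.05897335e-04 -3.02087775e+00] [-0.51271075  0.38519152 -3.83056143] [0.02603669 0.05434026 0.02667518] 54.988186955451965 25.58990443342595
```

View pics/wrist2.png

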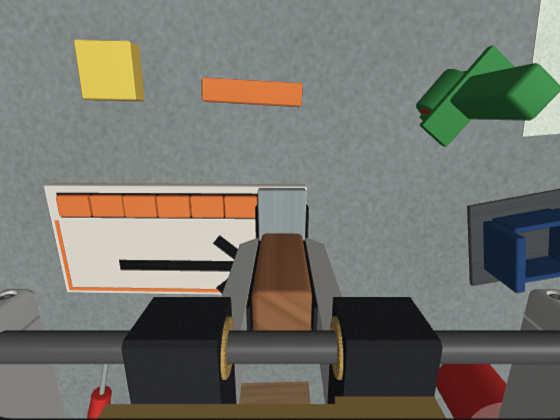

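The roller is held upright and aligned, over section 0. Strip sections are visible from (57,205) to (257,205). I'll refine the strip line with this view.

```bash
python3 - <<'E'
from h import *
z=np.load('wrist2.npz');im,d,P=z['im'],z['d'],z['P']
hs=cv2.cvtColor(im,cv2.COLOR_BGR2HSV).astype(int)
k=np.zeros(d.shape,bool);k[188:224,50:256]=1
m=k&(d>0)&(hs[...,0]>3)&(hs[...,0]<18)&(hs[...,1]>150)&(hs[...,2]>100)&(P[...,2]>25)
p=P[m];r=cv2.minAreaRect(p[:,:2].astype(np.float32));print(m.sum(),r)
a=np.radians(7.06);L=(p[:,:2]-[528.4,-44.2])@np.array([[np.cos(a),-np.sin(a)],[np.sin(a),np.cos(a)]])
print(np.percentile(L,[.5,50,99.5],axis=0))
A=np.c_[L[:,1],np.ones(len(L))];s=np.linalg.lstsq(A,p[:,2],rcond=None)[0];print(s,s@[99,1],s@[-99,1])
E
```

```text
4322 ((492.74609375, -70.90819549560547), (29.864978790283203, 206.45883178710938), 9.817358016967773)
[[ -49.3405222  -113.0186186 ]
 [ -39.49147769  -16.93988468]
 [ -28.03966777   79.58363042]]
[3.16923605e-02 4.10959505e+01] 44.23349417118795 37.95840679732233
```

step_arm(
  series=[0,0,-25,0,1,0,0,-14,0,1,0,0,-2,0,1,0,0,-1,0,1,0,0,-1,0,1,0,0,-1,0,1,0,0,0,0,1,0,0,0,0,1],
)

```text
clock: 5.7
eef_pos: [472.8, 54.7, 135.5]
eef_rot: [-3.142, 0.0, -3.018]
wrist_force: [-0.2, -0.4, -4.4]
finger_gap: 26.0
finger_force: 55.0
```

step_arm(
  series=[0,0,-1,0,1,0,0,-1,0,1,0,0,0,0,1,0,0,0,0,1],
)

```text
clock: 6.2
eef_pos: [472.8, 54.7, 133.7]
eef_rot: [-3.142, 0.0, -3.018]
wrist_force: [-2.9, -0.7, 3.9]
finger_gap: 25.8
finger_force: 55.0
```

step_arm(
  series=[0,0,-0.5,0,1,0,0,-0.5,0,1,0,0,0,0,1,0,0,0,0,1],
)

```text
clock: 6.7
eef_pos: [472.9, 54.7, 133.0]
eef_rot: [-3.142, 0.001, -3.018]
wrist_force: [-3.0, -1.3, 8.4]
finger_gap: 25.4
finger_force: 55.0
```

step_arm(
  series=[0,0,-0.5,0,1,0,0,-0.5,0,1,0,0,-0.5,0,1,0,0,-0.5,0,1,0,0,0,0,1,0,0,0,0,1],
)

```text
clock: 7.45
eef_pos: [472.9, 54.7, 131.0]
eef_rot: [-3.142, 0.001, -3.018]
wrist_force: [-3.0, 0.2, 8.7]
finger_gap: 25.8
finger_force: 55.0
```

step_arm(
  series=[0,0,-0.5,0,1,0,0,-0.5,0,1,0,0,-0.5,0,1,0,0,-0.5,0,1,0,0,0,0,1,0,0,0,0,1],
)

```text
clock: 8.2
eef_pos: [473.0, 54.7, 129.7]
eef_rot: [-3.141, 0.001, -3.018]
wrist_force: [-5.5, -0.6, 16.5]
finger_gap: 26.0
finger_force: 55.0
```

Section 0 is home (≈20 N net at commanded z 128.4). I'll bring the rest down in stages: a shallow pass first, a deeper return pass, then one firm pass end to end.

step_arm(
  series=[0,0,3.6,0,1,1,-7.94,-0.26,0,1,1,-7.94,-0.26,0,1,1,-7.94,-0.26,0,1,1,-7.94,-0.26,0,1,1,-7.94,-0.26,0,1,1,-7.94,-0.26,0,1,1,-7.94,-0.26,0,1,1,-7.94,-0.26,0,1],
)

```text
clock: 9.32
eef_pos: [480.8, -9.6, 130.5]
eef_rot: [-3.141, 0.0, -3.019]
wrist_force: [-3.5, -0.4, 7.7]
finger_gap: 25.6
finger_force: 55.0
```

step_arm(
  series=[1,-7.94,-0.26,0,1,1,-7.94,-0.26,0,1,1,-7.94,-0.26,0,1,1,-7.94,-0.26,0,1,1,-7.94,-0.26,0,1,1,-7.94,-0.26,0,1,1,-7.94,-0.26,0,1,1,-7.94,-0.26,0,1,1,-7.94,-0.26,0,1],
)

```text
clock: 10.45
eef_pos: [489.7, -81.3, 128.3]
eef_rot: [-3.141, 0.0, -3.019]
wrist_force: [-5.1, 0.3, 9.7]
finger_gap: 25.7
finger_force: 55.0
```

step_arm(
  series=[1,-7.94,-0.26,0,1,1,-7.94,-0.26,0,1,1,-7.94,-0.26,0,1,1,-7.94,-0.26,0,1,1,-7.94,-0.26,0,1,1,-7.94,-0.26,0,1,1,-7.94,-0.26,0,1,1,-7.94,-0.26,0,1,1,-7.94,-0.26,0,1],
)

```text
clock: 11.58
eef_pos: [498.6, -152.9, 126.0]
eef_rot: [-3.141, 0.0, -3.019]
wrist_force: [-4.3, -0.4, 8.6]
finger_gap: 25.9
finger_force: 55.0
```

step_arm(
  series=[0,0,-0.6,0,1,0,0,-0.6,0,1,0,0,-0.6,0,1,0,0,-0.6,0,1,0,0,0,0,1,0,0,0,0,1],
)

```text
clock: 12.32
eef_pos: [498.6, -152.7, 123.5]
eef_rot: [-3.141, 0.0, -3.019]
wrist_force: [-2.6, -1.1, 7.6]
finger_gap: 25.6
finger_force: 55.0
```

step_arm(
  series=[0,0,-0.5,0,1,0,0,-0.5,0,1,0,0,0,0,1,0,0,0,0,1],
)

```text
clock: 12.82
eef_pos: [498.7, -152.8, 123.0]
eef_rot: [-3.14, 0.0, -3.019]
wrist_force: [-7.1, -1.2, 14.2]
finger_gap: 26.1
finger_force: 55.0
```

step_arm(
  series=[0,0,1.2,0,1,-1,7.94,0.24,0,1,-1,7.94,0.24,0,1,-1,7.94,0.24,0,1,-1,7.94,0.24,0,1,-1,7.94,0.24,0,1,-1,7.94,0.24,0,1,-1,7.94,0.24,0,1,-1,7.94,0.24,0,1],
)

```text
clock: 13.95
eef_pos: [490.9, -87.9, 125.7]
eef_rot: [-3.141, 0.001, -3.018]
wrist_force: [-3.3, -2.2, 9.0]
finger_gap: 25.5
finger_force: 55.0
```

step_arm(
  series=[-1,7.94,0.24,0,1,-1,7.94,0.24,0,1,-1,7.94,0.24,0,1,-1,7.94,0.24,0,1,-1,7.94,0.24,0,1,-1,7.94,0.24,0,1,-1,7.94,0.24,0,1,-1,7.94,0.24,0,1,-1,7.94,0.24,0,1],
)

```text
clock: 15.08
eef_pos: [482.1, -16.3, 127.8]
eef_rot: [-3.141, 0.002, -3.018]
wrist_force: [-1.9, -0.7, 7.4]
finger_gap: 26.0
finger_force: 55.0
```

step_arm(
  series=[-1,7.94,0.24,0,1,-1,7.94,0.24,0,1,-1,7.94,0.24,0,1,-1,7.94,0.24,0,1,-1,7.94,0.24,0,1,-1,7.94,0.24,0,1,-1,7.94,0.24,0,1,-1,7.94,0.24,0,1,-1,7.94,0.24,0,1],
)

```text
clock: 16.2
eef_pos: [473.2, 55.3, 129.9]
eef_rot: [-3.141, 0.002, -3.018]
wrist_force: [0.7, -0.5, 5.4]
finger_gap: 25.4
finger_force: 55.0
```

step_arm(
  series=[-0.6,5,0.15,0,1,0,0,-0.4,0,1,0,0,-0.4,0,1,0,0,0,0,1,0,0,0,0,1],
)

```text
clock: 16.82
eef_pos: [472.7, 60.2, 129.8]
eef_rot: [3.142, 0.002, -3.018]
wrist_force: [-1.4, -1.0, 14.8]
finger_gap: 25.9
finger_force: 55.0
```

Net press 18.9 N, in the good band. Now the firm pass from the +y end to the -y end.

step_arm(
  series=[1,-7.94,-0.24,0,1,1,-7.94,-0.24,0,1,1,-7.94,-0.24,0,1,1,-7.94,-0.24,0,1],
)

```text
clock: 17.32
eef_pos: [476.7, 28.2, 128.9]
eef_rot: [3.141, 0.002, -3.018]
wrist_force: [-2.2, -0.1, 14.6]
finger_gap: 25.9
finger_force: 55.0
```

step_arm(
  series=[1,-7.94,-0.24,0,1,1,-7.94,-0.24,0,1,1,-7.94,-0.24,0,1,1,-7.94,-0.24,0,1,1,-7.94,-0.24,0,1,1,-7.94,-0.24,0,1],
)

```text
clock: 18.08
eef_pos: [482.7, -19.6, 127.4]
eef_rot: [-3.141, 0.002, -3.018]
wrist_force: [-3.2, -0.0, 14.8]
finger_gap: 26.1
finger_force: 55.0
```

step_arm(
  series=[1,-7.94,-0.24,0,1,1,-7.94,-0.24,0,1,1,-7.94,-0.24,0,1,1,-7.94,-0.24,0,1,1,-7.94,-0.24,0,1,1,-7.94,-0.24,0,1,1,-7.94,-0.24,0,1,1,-7.94,-0.24,0,1],
)

```text
clock: 19.08
eef_pos: [490.6, -83.2, 125.4]
eef_rot: [-3.141, 0.002, -3.018]
wrist_force: [-3.5, -0.3, 13.5]
finger_gap: 26.0
finger_force: 55.0
```

step_arm(
  series=[1,-7.94,-0.3,0,1,1,-7.94,-0.25,0,1,1,-7.94,-0.25,0,1,1,-7.94,-0.25,0,1,1,-7.94,-0.25,0,1,1,-7.94,-0.25,0,1,1,-7.94,-0.25,0,1,1,-7.94,-0.25,0,1,1,-7.94,-0.25,0,1],
)

```text
clock: 20.2
eef_pos: [499.5, -154.7, 123.0]
eef_rot: [-3.141, 0.001, -3.018]
wrist_force: [-3.6, -0.3, 11.3]
finger_gap: 26.0
finger_force: 55.0
```

Only 15 N at this end; I'll press a little more and roll firmly back to the +y end too.

step_arm(
  series=[0,0,-0.4,0,1,0,0,0,0,1,0,0,0,0,1],
)

```text
clock: 20.58
eef_pos: [499.6, -154.8, 122.9]
eef_rot: [-3.14, 0.002, -3.018]
wrist_force: [-4.7, -2.8, 14.4]
finger_gap: 25.8
finger_force: 55.0
```

step_arm(
  series=[-1,7.94,0.24,0,1,-1,7.94,0.24,0,1,-1,7.94,0.24,0,1,-1,7.94,0.24,0,1,-1,7.94,0.24,0,1,-1,7.94,0.24,0,1],
)

```text
clock: 21.32
eef_pos: [493.7, -106.9, 124.5]
eef_rot: [-3.14, 0.002, -3.018]
wrist_force: [-4.4, -2.2, 15.9]
finger_gap: 25.4
finger_force: 55.0
```

step_arm(
  series=[-1,7.94,0.25,0,1,-1,7.94,0.25,0,1,-1,7.94,0.25,0,1,-1,7.94,0.25,0,1,-1,7.94,0.25,0,1,-1,7.94,0.25,0,1,-1,7.94,0.25,0,1,-1,7.94,0.25,0,1],
)

```text
clock: 22.32
eef_pos: [485.9, -43.3, 126.6]
eef_rot: [-3.14, 0.003, -3.018]
wrist_force: [-2.1, -1.9, 17.7]
finger_gap: 25.9
finger_force: 55.0
```

step_arm(
  series=[-1,7.94,0.5,0,1,-1,7.94,0.25,0,1,-1,7.94,0.25,0,1,-1,7.94,0.25,0,1,-1,7.94,0.25,0,1,-1,7.94,0.25,0,1,-1,7.94,0.25,0,1],
)

```text
clock: 23.2
eef_pos: [479.0, 12.5, 128.4]
eef_rot: [-3.141, 0.003, -3.018]
wrist_force: [-1.0, -0.9, 14.3]
finger_gap: 25.5
finger_force: 55.0
```

step_arm(
  series=[-1,7.94,0.23,0,1,-1,7.94,0.23,0,1,-1,7.94,0.23,0,1,-1,7.94,0.23,0,1,-1,7.94,0.23,0,1],
)

```text
clock: 23.82
eef_pos: [474.1, 52.3, 129.6]
eef_rot: [-3.141, 0.004, -3.018]
wrist_force: [-0.4, -1.5, 13.5]
finger_gap: 25.9
finger_force: 55.0
```

step_arm(
  series=[0,0,15,0,1,0,0,35,0,1,0,0,0,0,1,0,0,0,0,1],
)

```text
clock: 24.32
eef_pos: [472.6, 51.7, 177.1]
eef_rot: [3.141, -0.001, -3.018]
wrist_force: [-0.3, -1.0, -3.4]
finger_gap: 25.6
finger_force: 55.0
```

```bash
python3 - <<'E'
from h import *
s=manip.read_state();print(s['clock'],s['eef_pos'],s['eef_rot'],s['wrist_force'])
c=info('wrist');im,d=manip.camera('wrist');P=cloud('wrist',d,c);np.savez('wrist3.npz',im=im,d=d,P=P)
im2=np.load('wrist2.npz')['im']
hs=cv2.cvtColor(im,cv2.COLOR_BGR2HSV).astype(int)
a=np.radians(7.06);L=(P[...,:2]-[528.4,-44.2])@np.array([[np.cos(a),-np.sin(a)],[np.sin(a),np.cos(a)]])
for i in range(7):
    y=99-33*i
    o=(d>0)&(abs(L[...,0]+40)<8)&(abs(L[...,1]-y)<12)&(hs[...,1]>150)
    q=(d>0)&(abs(L[...,0]+14)<10)&(abs(L[...,1]-y)<12)&(hs[...,1]<80)&(P[...,2]>25)&(P[...,2]<50)
    print(i,o.sum(),q.sum(),np.median(P[o][:,2]).round(2) if o.any() else None,np.median(P[q][:,2]).round(2) if q.any() else None)
cv2.imwrite('pics/cmp.png',np.vstack([np.hstack([im2[170:420,180:400],im[170:420,180:400]]),np.hstack([im[180:240,30:470]])]))
E
```

```text
24.325 [472.55248667  51.73349185 177.12869241] [ 3.14139124e+00 -1.49538557e-03 -3.01845716e+00] [-0.26026218 -0.98424928 -3.43801658]
0 4 0 214.15 None
1 381 427 39.4 37.42
2 390 446 38.35 36.4
3 386 440 37.28 35.32
4 382 440 36.26 34.28
5 383 431 35.2 33.3
6 368 431 34.2 32.19
```

View pics/cmp.png

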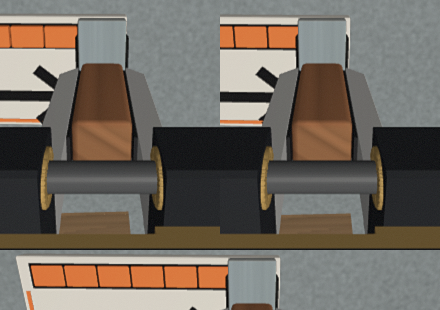

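Sections 1–6 all sit 2.0 mm above the panel face, so they are home (section 0 is under the roller and was seated by force). The roller has not shifted in the grip. Back to the stand.

step_arm(
  series=[0,0,3,0,1,2.3,34.8,0,-0.1706,1,2.3,34.8,0,-0.1706,1,2.3,34.8,0,-0.1706,1,2.3,34.8,0,-0.1706,1,2.3,34.8,0,-0.1706,1,2.3,34.8,0,-0.1706,1,2.3,34.8,0,-0.1706,1,2.3,34.8,0,-0.1706,1,0,0,0,0,1,0,0,0,0,1,0,0,0,0,1],
)

```text
clock: 25.88
eef_pos: [491.6, 329.4, 181.2]
eef_rot: [-3.141, 0.0, 1.9]
wrist_force: [0.1, -0.5, -3.3]
finger_gap: 25.7
finger_force: 55.0
```

```bash
python3 - <<'E'
from h import *
s=manip.read_state();print(s['clock'],s['eef_pos'],s['eef_rot'],s['wrist_force'])
c=info('wrist');im,d=manip.camera('wrist');P=cloud('wrist',d,c)
T=s['eef_pos'];print(c['eye'])
cv2.imwrite('pics/w4.png',im)
# held roller crossbar expected at z = T.z-89.4+56
zb=T[2]-89.4+56
m=(d>0)&(abs(P[...,2]-zb)<4)&(np.hypot(P[...,0]-T[0],P[...,1]-T[1])<60)
r=cv2.minAreaRect(P[m][:,:2].astype(np.float32));print(m.sum(),np.round(r[0],1),np.round(r[1],1),r[2],np.median(P[m][:,2])-zb)
for lo,hi in((4,12),(50,62)):
    m=(d>0)&(P[...,2]>lo)&(P[...,2]<hi)&(np.hypot(P[...,0]-491,P[...,1]-327)<85)
    r=cv2.minAreaRect(P[m][:,:2].astype(np.float32));print(lo,m.sum(),np.round(r[0],1),np.round(r[1],1),r[2])
E
```

```text
25.875 [491.62164844 329.3722239  181.15457484] [-3.14122979e+00  1.49163098e-04  1.90020607e+00] [ 0.14063181 -0.45785127 -3.31169439]
[466.03684446 407.86808128 335.2518253 ]
2194 [485.6 350.1] [30.  33.5] 18.85531997680664 -0.14907556200890326
4 4122 [492.9 327.4] [ 99.9 109.6] 18.219253540039062
50 797 [491.5 332.6] [59.2 72.1] 19.40444564819336
```

View pics/w4.png

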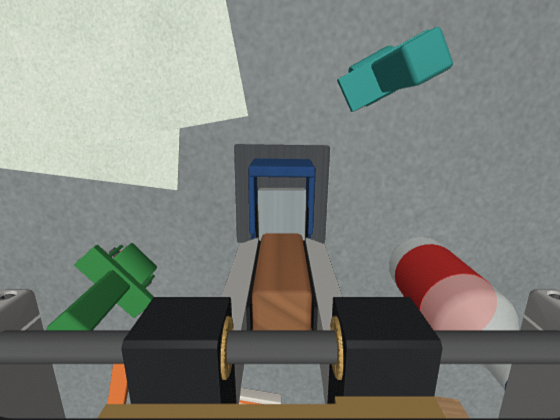

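Roller hangs centred over the stand (crossbar centre ≈ (493.1,328.1), stand ≈ (492.9,327.4)). Lower it.

step_arm(
  series=[0,0,-30,-0.005,1,0,0,-25,0,1,0,0,-15,0,1,0,0,-7,0,1,0,0,-3,0,1,0,0,-1,0,1,0,0,0,0,1,0,0,0,0,1],
)

```text
clock: 26.92
eef_pos: [491.6, 330.2, 100.6]
eef_rot: [3.141, -0.0, 1.895]
wrist_force: [0.0, 0.1, -4.3]
finger_gap: 25.8
finger_force: 55.0
```

step_arm(
  series=[0,0,-0.6,0,1,0,0,-0.5,0,1,0,0,0,0,1,0,0,0,0,1],
)

```text
clock: 27.42
eef_pos: [491.6, 330.2, 99.4]
eef_rot: [3.141, -0.0, 1.895]
wrist_force: [-2.5, -0.5, 1.7]
finger_gap: 26.1
finger_force: 55.0
```

Seated on the stand. Release, then retreat straight up.

step_arm(
  series=[0,0,0.2,0,0.65,0,0,0,0,0.4,0,0,0,0,0.2,0,0,0,0,0.1,0,0,0,0,0.1,0,0,0,0,0.1,0,0,0,0,0.1,0,0,0,0,0.1,0,0,0,0,0.1],
)

```text
clock: 28.55
eef_pos: [491.5, 330.2, 99.3]
eef_rot: [-3.142, -0.0, 1.895]
wrist_force: [-0.6, -0.9, -0.7]
finger_gap: 84.7
finger_force: 0.0
```

step_arm(
  series=[0,0,20,0,0.1,0,0,40,0,0.1,0,0,50,0,0.1,0,0,40,0,0.1,-50,30,10,0,0.1,-50,30,0,0,0.1,-40,30,0,0,0.1,0,0,0,0,0.1,0,0,0,0,0.1],
)

```text
clock: 29.68
eef_pos: [351.9, 420.0, 259.4]
eef_rot: [3.141, 0.0, 1.895]
wrist_force: [0.1, -1.0, -0.1]
finger_gap: 84.4
finger_force: 0.0
```

```bash
python3 - <<'E'
from h import *
c=info('top');im,d=manip.camera('top');P=cloud('top',d,c)
for lo,hi in((62,72),(128,150)):
    m=(d>0)&(P[...,2]>lo)&(P[...,2]<hi)&(np.hypot(P[...,0]-491,P[...,1]-327)<60)
    r=cv2.minAreaRect(P[m][:,:2].astype(np.float32));print(lo,m.sum(),np.round(r[0],1),np.round(r[1],1),r[2],np.median(P[m][:,2]))
cv2.imwrite('pics/top5.png',cv2.resize(im[190:290,140:400],None,fx=3,fy=3,interpolation=cv2.INTER_CUBIC))
a=np.radians(7.06);L=(P[...,:2]-[528.4,-44.2])@np.array([[np.cos(a),-np.sin(a)],[np.sin(a),np.cos(a)]])
hs=cv2.cvtColor(im,cv2.COLOR_BGR2HSV).astype(int)
for i in range(7):
    o=(d>0)&(abs(L[...,0]+40)<8)&(abs(L[...,1]-99+33*i)<13)&(hs[...,1]>150)
    q=(d>0)&(abs(L[...,0]+14)<12)&(abs(L[...,1]-99+33*i)<13)&(hs[...,1]<80)
    print(i,np.mean(P[o][:,2]).round(1),np.mean(P[q][:,2]).round(1))
E
```

```text
62 230 [487.3 326.6] [39.5 80.8] 18.194414138793945 66.52486631669734
128 139 [491.8 327.7] [26.4 26.7] 17.607894897460938 138.19547273573744
0 41.4 39.2
1 39.9 38.0
2 38.9 37.0
3 38.1 35.8
4 36.9 34.9
5 36.1 33.9
6 34.4 32.8
```

View pics/top5.png

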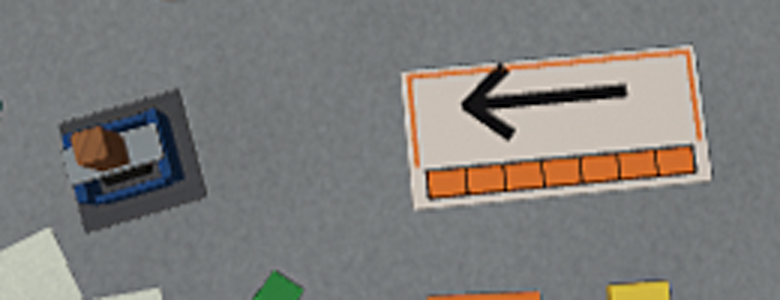

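The roller stands upright in its stand (handle at (95,147)), with its top at 138 mm as before. All seven sections are about 2 mm above the panel, and the sign is uncracked.

```bash
python3 -c "
from cell import manip
print(manip.sign_off())"
```

```text
the job is handed in; nothing more can be done
None
```

All seven strip sections measure about 2 mm above the panel face, which is fully home; the sign shows no crack, the roller is back upright in its stand, and the job was handed in at about 30 s.

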